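# Open the safety-capped transport canister and rack the specimen

### The arm

A 6-joint arm with a two-finger parallel gripper is mounted at the origin on a cart in front of the work surface, level with it; the furniture and walls round the work are solid. World frame = base frame: x ahead of the robot, y to its left, z up, the work surface at z = 0. Lengths are in m, angles in rad, forces in N, time in s.
With the tool pointing down it reaches from about 0.275 to 0.85 m from the base axis. Payload 19 kg.
Tool frame: the origin (TCP) lies at the very end of the fingers, on their centre line; the grasp point (between the pads) lies 19 mm behind it (bot.grasp_offset is the z of the grasp point in the tool frame, in m); z points along the fingers, y is the direction in which the jaws open and shut (so a half turn about z gives the same grasp; the last joint's range is limited). The gripper opens to 85 mm and grips with 20 to 120 N. Pads are 22 mm wide; open, the fingers measure 114 mm over their backs; the gripper's body (76 mm by 85 mm) begins 54 mm behind the grasp point. The pads swing forward as they close: fully open they stand 13 mm farther back than shut.
Start: joints at [-1.289, 0.15, 1.437, -0, 1.554, -0.134], TCP at [0.232, -0.526, 0.231] pointing down, gripper open.
Joint ranges: [-2.8, 2.8], [-0.68, 2.1], [0.12, 2.68], [-1.39, 4.53], [0.16, 2.79], [-2.81, 2.81]. Speed limits (rad/s): [1.89, 1.89, 2.22, 3.01, 3.01, 3.01].

### API

Orientations are given as a unit quaternion [x, y, z, w].
In Python, from bench import bot gives the robot as it stands.
- The arm moves only by the tool send_rows, never from a script. Its argument "moves" is one flat list of numbers, 5 for each row, row after row: the shift along the tool's x, y, z in mm, then the turn about the tool's z in rad, then the finger opening in mm, from 0 to 85.4. A call has 1 to 20 rows; each row shifts and turns the pose as measured when the row begins, along the tool's axes as they then stand; what a row does not reach is not made up. A row lasts 1/8 s, in which the tool goes at most 62.5 mm and 10.7 degrees, less where a joint would pass 70% of its speed; a pose out of reach is approached as far as the arm can. A call with a gripper value outside its range is refused whole. The fingers move at their own pace and stop on an object; the grip force is fixed at half the most. Time passes only in rows, so rows that do not move let the fingers close. It gives the time, the measured TCP pose, the force and the opening at its end, in the units of the state.
- bot.state(): the state, without advancing time (a new reading comes with each control period).
- bot.grab_frame(name): name is "side" or "top"; returns the picture (420x560x3 uint8, red, green, blue); there is no depth.
- bot.get_calibration(name): a dict with "fx", "fy", "cx", "cy" (pixels), "k1" (the pictures are not rectified: a ray, as slopes to the right and down, at radius r is drawn at 1 + k1 r^2 times it, then the intrinsics apply), "pose" (4x4, takes a point from camera to world coordinates). Camera axes: x right, y down, z forward; pixel columns grow to the right and rows downward; lengths in m; the calibration is good to about 2 mm. A picture is of the moment at which its call begins. get_calibration takes no time and is no camera call.
- bot.hand_in(): hands the job in, once; it reports no verdict.
The state is a dict: "clock": time; "joints": joint angles; "joint_velocities": joint speeds; "effort": joint torques, N m; "position": TCP position; "ee_rot": TCP orientation; "contact_force": force on the tool from outside, world axes, zero at the start; "moment": the same for the moment, N m; "grip_width": finger opening in m.
Only numpy, scipy, OpenCV 4.12 (cv2) and the standard library are available. Lean on these libraries where they do the work, as an engineer would, in place of code of your own. Each camera call takes 0.05 s, during which the arm holds its last target.

### The job

A blood specimen has arrived in the transport canister held in the bench clamp: its safety cap has to be pressed down against its spring and, held down, turned anticlockwise until it comes up against its stop, then lifted off; do not force it anywhere. Stand the cap upright on the steel tray, then take the tube out by its stopper and lower it upright, fully down, into a free hole of the white tube block, leaving the other things on the bench where they are.

Things in the scene. Friction and masses are not known exactly. Their poses are not given: they have to be found in the camera images.
- cap_center (a point): centre of the canister's grey ribbed safety cap (half-way up, on its axis; z up along it). A loose upside-down cup, 50 mm outside diameter, 45 mm high, 45 g: closed top 22.5 mm above this point, lower rim 22.5 mm below. Locked, its top stands 112 mm above the bench. Three lugs inside sit in pockets of the neck. Unpressed it only rattles: some 20 degrees to and fro, half a millimetre up.
- cap: the same cap; origin at the centre of its lower rim, z up. To free it press it straight down by 4.5 mm or a little more: the spring pushes back with about 5 N at first, 11 N at 4.5 mm, 13.5 N at 6.5 mm, where a hard stop follows. Held down, turn it anticlockwise seen from above until a hard stop is felt; how far differs each time and cannot be seen: 40 to 85 degrees from where it stands.
- canister: white transport canister, 62 mm across, in a round dark steel holder 95 mm across fixed to the bench, thumb screw on its -x side; origin at the bench under its axis, z up. It cannot move. Shoulder 60 mm above the bench. Its pockets stand at no exact angle to its x axis. More than 55 N in all between cap and canister (seal and lugs together) breaks the lock.
- canister_rim (a point): centre of the rim of the canister's neck, 81 mm above the bench, neck 43 mm across. The seal's friction resists turning by up to 0.25 N m; 0.3 to 0.4 N m against the turn tells the stop. At the stop the cap's lugs stand in the open ways out: it lifts off straight up, 14 mm to clear the neck, 42 mm more than locked to clear the tube inside. If lifting is resisted it is not at the stop yet.
- tube_center (a point): centre of the stoppered blood tube standing in the canister (z along it, stopper up), under the cap at first. 81 mm long, 12.6 mm across, 12 g; stopper 16 mm across, the top 18 mm. It stands loose in a 15.6 mm bore on the canister's axis, its bottom 19 mm and its top 100 mm above the bench, so that the whole stopper is above the neck's rim once the cap is off.
- tube: the same tube; origin at the centre of its lower end, z up along it
- rack: the white tube block, 52 x 158 mm at its foot and 50 mm high, fixed to the bench, with a row of four upright holes along its y axis; origin at the bench under its middle. Similar tubes stand in the two end holes, stoppers up; the two middle holes are free. Grip the tube across the row.
- rack_hole1 (a point): centre of the mouth of one free hole of the block, 50 mm above the bench (x, y, z of the block); hole 17 mm wide, its floor 8 mm above the bench, 36 mm from its neighbours. A tube fully down has its centre 48 mm and its top 89 mm above the bench.
- rack_hole2 (a point): the same for the other free hole
- tray_in (a point): centre of the inner floor of the low steel tray fixed to the bench (3 mm above the bench); tray 110 mm along its x and 130 mm along its y, rim 12 mm above the bench, walls 3 mm
- rack_tube_a: blood tube in one end hole of the block; leave it alone
- rack_tube_b: blood tube in the other end hole of the block; leave it alone
- cover_glass: small carton of cover glasses, 46 x 48 x 18 mm, behind the work; leave it alone
- specimen_cup: white specimen cup with lid, 52 mm across, 56 mm high, behind the work; leave it alone. Behind it a tall fixed bench centrifuge stands at x above 0.64, y 0.10 to 0.40: go round its near side with the hand
- amber_bottle: small amber bottle, 31 mm across, 78 mm high, behind the work; leave it alone
Mind the look-alikes: they are no part of the job. Leave any red or yellow look-alike of the cap alone.

How it is judged:
On the way, in this order (a step that is already met when the one before it is completed fails the run):
1. the cap is lifted clear of the canister's neck (z of cap_center in the frame of canister above 0.115 m and contact force between cap and canister below 0.1 N), for 0.1 s.
2. the cap stands upright on the tray, let go (z of cap_center in the frame of tray_in between 0.018 and 0.027 m and x of cap_center in the frame of tray_in between -0.045 and 0.045 m and y of cap_center in the frame of tray_in between -0.055 and 0.055 m and angle between cap_center's own z axis and vertical below 0.12 rad and contact force between the fingers and cap below 0.1 N), for 0.2 s.
At the end, for the whole second after the job is handed in: the cap stands upright (within 7 degrees) on the floor of the steel tray, let go; the tube stands fully down (within 4 mm) and upright (within 8 degrees) in one of the two free holes of the block; both at rest (all of step 2 and (horizontal distance between tube_center and rack_hole1 below 0.008 m or horizontal distance between tube_center and rack_hole2 below 0.008 m) and height (world z) of tube_center between 0.042 and 0.052 m and angle between tube_center's own z axis and vertical below 0.15 rad and linear speed of each of cap, tube below 0.02 m/s); the robot touches nothing.
It fails at once if the cap is forced: more than 55 N between cap and canister (contact force between cap and canister above 55 N).
It fails at once if the tube is dropped (falls out of the fingers faster than 0.6 m/s) (contact force between the fingers and tube below 0.05 N and linear speed of tube above 0.6 m/s).
It fails at once if a tube in the block or a bystander on the bench is moved by more than 25 mm (distance of any of rack_tube_a, rack_tube_b, cover_glass, specimen_cup, amber_bottle from where it was at the start of the episode above 0.025 m).
It also fails if it takes over 72 s, if anything falls off the work surface, if the arm or the gripper's body presses on something with over 40 N, if the wrist force passes 120 N, or if a joint passes its speed limit or range.

## Working session

There is one attempt and no reset: what is moved stays moved. The work goes in short steps, Python scripts to look and compute and a tool call to move; the robot and the scene stay as the last step left them, time stands still between calls to the robot, and variables do not carry over. Pictures are saved under pics/ and viewed, and the job is handed in when it is done.

Besides the shell and the picture viewer there is one more tool, called after "Emit:" by a JSON object that holds its "op" and its "data", one argument or row to a line. send_rows: Moves the arm, as the interface text tells. Its arguments: {"type":"object","properties":{"moves":{"type":"array","items":{"type":"number"}}},"required":["moves"]}

```bash
mkdir -p pics; ls; python3 - <<'E'
from bench import bot
import cv2,numpy as np
for n in("side","top"):
    im=bot.grab_frame(n); cv2.imwrite(f"pics/{n}0.png",im[:,:,::-1]); 
    c=bot.get_calibration(n); print(n,{k:(np.round(v,4).tolist()) for k,v in c.items()})
print(bot.state(),bot.grasp_offset)
E
```

```text
pics
side {'fx': 535.527, 'fy': 535.527, 'cx': 269.6031, 'cy': 209.5925, 'k1': -0.0486, 'pose': [[-0.9905, -0.1027, 0.0911, 0.4081], [-0.1353, 0.6189, -0.7737, 1.056], [0.0231, -0.7787, -0.6269, 0.7826], [0.0, 0.0, 0.0, 1.0]]}
top {'fx': 533.2031, 'fy': 533.2031, 'cx': 285.735, 'cy': 218.1799, 'k1': 0.0033, 'pose': [[-0.0191, -0.9872, 0.1581, 0.3558], [-0.9998, 0.0203, 0.0065, 0.1792], [-0.0097, -0.158, -0.9874, 1.1817], [0.0, 0.0, 0.0, 1.0]]}
{'clock': 0.1, 'joints': array([-1.28900246e+00,  1.50973151e-01,  1.43796079e+00,  3.46439856e-05,
        1.55379429e+00, -1.34008459e-01]), 'joint_velocities': array([ 0.00079539, -0.00137954, -0.00017425, -0.00151746, -0.00103274,
       -0.00059627]), 'effort': array([ 4.35105074e-03, -7.14380336e+01, -5.71790707e+01, -2.38941317e-05,
        7.16094059e-03, -1.43100687e-05]), 'position': array([ 0.23218302, -0.52580026,  0.23071774]), 'ee_rot': array([ 9.78466189e-01,  2.06406383e-01, -2.46450440e-05, -5.67515613e-04]), 'contact_force': array([-0.06268937,  0.29488617, -0.17156876]), 'moment': array([-0.00762486, -0.00640393,  0.00358909]), 'grip_width': 0.08561891619751462} -0.0187
```

View pics/side0.png

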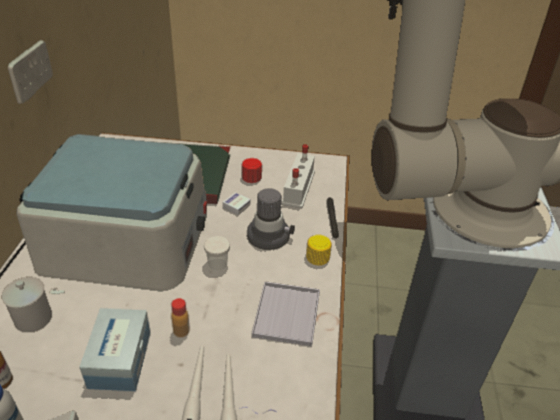

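View pics/top0.png

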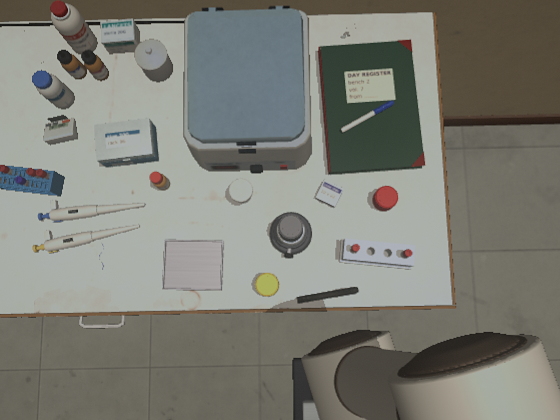

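The top view shows the grey cap on the canister at about (291,229), with red (385,198) and yellow (267,284) look-alikes. The tray is at (193,265), the block at (378,252) with free holes near (370,252) and (388,253). The side view has the cap at (269,203). Next I'll take enlarged crops and measure.

```bash
cat > h.py <<'E'
import numpy as np,cv2
from bench import bot
def ray(n,u,v):
    c=bot.get_calibration(n); K=np.array([[c['fx'],0,c['cx']],[0,c['fy'],c['cy']],[0,0,1]])
    p=cv2.undistortPoints(np.array([[[u,v]]],float),K,np.array([c['k1'],0,0,0.]))[0,0]
    P=np.array(c['pose']); return P[:3,3],P[:3,:3]@np.array([p[0],p[1],1])
def onz(n,u,v,z):
    o,d=ray(n,u,v); return o+d*(z-o[2])/d[2]
def proj(n,X):
    c=bot.get_calibration(n); K=np.array([[c['fx'],0,c['cx']],[0,c['fy'],c['cy']],[0,0,1]])
    M=np.linalg.inv(np.array(c['pose'])); 
    return cv2.projectPoints(np.atleast_2d(np.array(X,float)),cv2.Rodrigues(M[:3,:3])[0],M[:3,3],K,np.array([c['k1'],0,0,0.]))[0][:,0]
def tri(u1,u2):
    o1,d1=ray("top",*u1);o2,d2=ray("side",*u2)
    t=np.linalg.lstsq(np.c_[d1,-d2],o2-o1,rcond=None)[0]
    return o1+d1*t[0],o2+d2*t[1]
def crop(im,x,y,w,h,f,name):
    cv2.imwrite(name,cv2.resize(im[y:y+h,x:x+w,::-1],None,fx=f,fy=f,interpolation=cv2.INTER_CUBIC))
E
python3 - <<'E'
from h import *
t=cv2.imread("pics/top0.png")[:,:,::-1]; s=cv2.imread("pics/side0.png")[:,:,::-1]
crop(t,255,170,170,120,4.5,"pics/tc.png"); crop(s,220,130,130,120,5,"pics/sc.png")
E
```

```text
(no output)
```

View pics/tc.png

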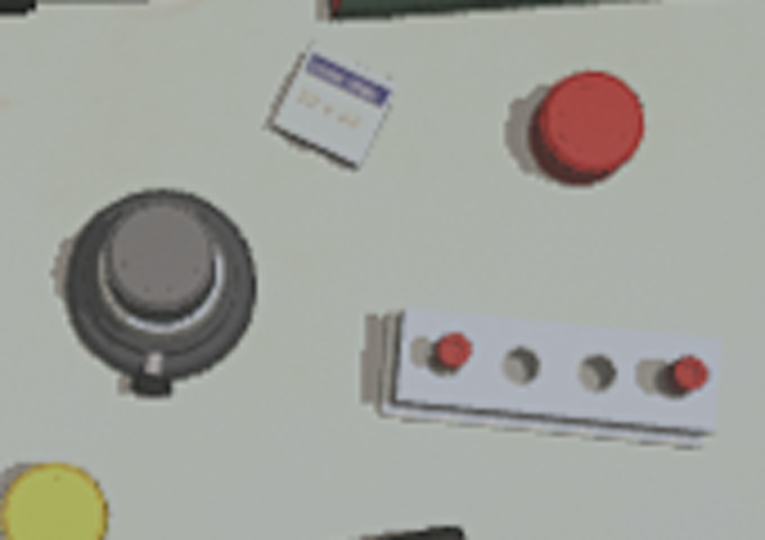

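View pics/sc.png

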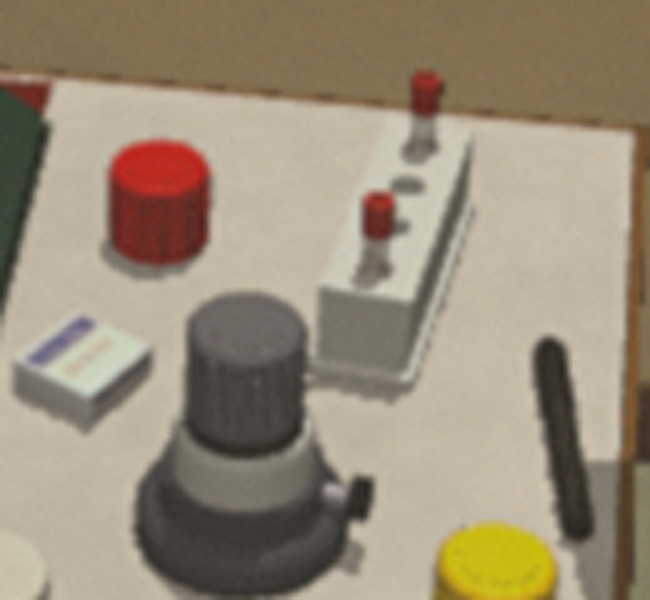

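The crops confirm the grey ribbed cap on the canister in the dark holder with a thumb screw. The red and yellow ones stand free on the bench. Now the numbers.

```bash
python3 - <<'E'
from h import *
t=cv2.imread("pics/top0.png"); s=cv2.imread("pics/side0.png")
g=cv2.cvtColor(t,cv2.COLOR_BGR2GRAY); 
print(g[229,275:310], g[205:262,291])
hsv=cv2.cvtColor(t,cv2.COLOR_BGR2HSV)
# cap top disc
r=g[205:255,265:320]
m=np.zeros_like(g); m[205:255,265:320]=((r>85)&(r<130))
def blobs(m,mn,off=""):
    n,l,st,c=cv2.connectedComponentsWithStats(m.astype(np.uint8))
    for i in range(1,n):
        if st[i,4]>=mn: print(off,st[i],c[i].round(2))
blobs(m,100,"cap")
# stoppers
red=((hsv[...,0]<8)|(hsv[...,0]>172))&(hsv[...,1]>130); z=np.zeros_like(red); z[230:270,340:430]=red[230:270,340:430]
blobs(z,10,"stop")
z=np.zeros_like(red); z[240:262,362:378]=g[240:262,362:378]<150
blobs(z,10,"h")
z=np.zeros_like(red); z[240:262,380:396]=g[240:262,380:396]<150
blobs(z,10,"h")
print(g[240:262,360:400])
crop(t[:,:,::-1],155,230,80,70,8,"pics/tray.png")
c,_=tri((291,228.5),(269.4,194.6));print("tri cap",c,_)
E
```

```text
[ 64  77 131 101  83 108 117 108 114 117 116 115 117 116 116 116 117 116
 116 116 117 117 116 112 117 119 101  75 173 140  90  85  76  84  84] [174 174 175 174 174 177 161  79  75  92 101 118 116 116 116 116 116 116
 115 116 115 117 117 117 117 116 117 117 117 118 118 114 101  88  57  57
  74 131 151 102  87  80  78  74  93  94  90  78  62  51  49  49  68 137
 179 175 174]
cap [277 214  33  32 565] [290.92 227.88]
stop [353 245   6   6  31] [355.48 247.55]
stop [405 250   7   6  33] [407.79 252.45]
h [367 247   8   8  53] [370.58 250.68]
h [384 249   8   8  54] [387.39 252.39]
[[175 176 176 176 176 176 176 175 175 174 175 174 174 175 174 175 175 175
  174 174 175 175 174 174 174 174 174 174 175 174 174 175 174 174 175 174
  175 175 174 174]
 [177 176 177 176 177 177 176 177 177 176 176 176 176 176 176 176 175 175
  175 175 175 175 175 174 175 175 174 174 174 174 175 174 175 174 174 174
  174 174 175 174]
 [176 176 176 176 177 177 176 176 176 177 177 177 177 177 177 177 176 177
  176 176 176 176 176 175 175 176 175 175 174 175 174 175 174 174 174 174
  174 174 174 174]
 [176 176 177 1
[... 2536 characters left out ...]
177 176 176 176 176 176 177
  176 177 176 177 176 177 177 177 177 178 178 178 177 177 176 176 177 176
  176 176 178 178]
 [178 179 179 179 178 178 178 178 178 178 177 177 177 176 177 177 177 176
  176 176 176 177 176 177 176 177 176 176 177 177 176 176 176 176 176 176
  176 176 176 176]
 [158 163 162 165 165 165 168 169 172 173 173 178 180 179 179 179 178 178
  178 178 177 177 177 177 177 176 177 177 177 176 176 176 176 176 176 176
  176 176 176 176]
 [ 90  82  82  93  97  97 115 119 136 142 141 158 162 165 165 164 168 168
  173 173 173 178 179 179 179 178 178 178 178 176 177 177 176 177 177 176
  176 176 177 176]]
tri cap [0.50622601 0.17599076 0.10844076] [0.51311468 0.17607402 0.1094061 ]
```

View pics/tray.png

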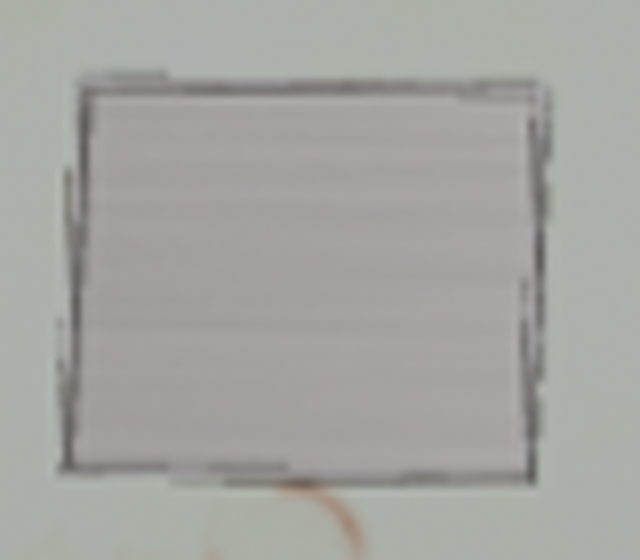

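```bash
python3 - <<'E'
from h import *
t=cv2.imread("pics/top0.png"); s=cv2.imread("pics/side0.png")
crop(t[:,:,::-1],266,200,50,60,10,"pics/t2.png"); crop(s[:,:,::-1],245,180,50,60,10,"pics/s2.png")
E
```

```text
(no output)
```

View pics/t2.png

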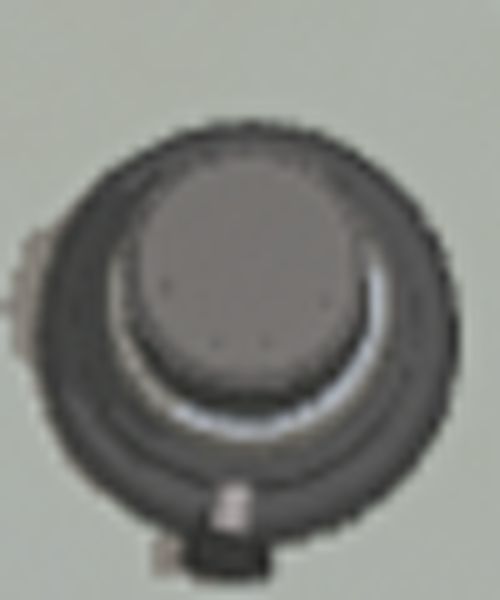

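View pics/s2.png

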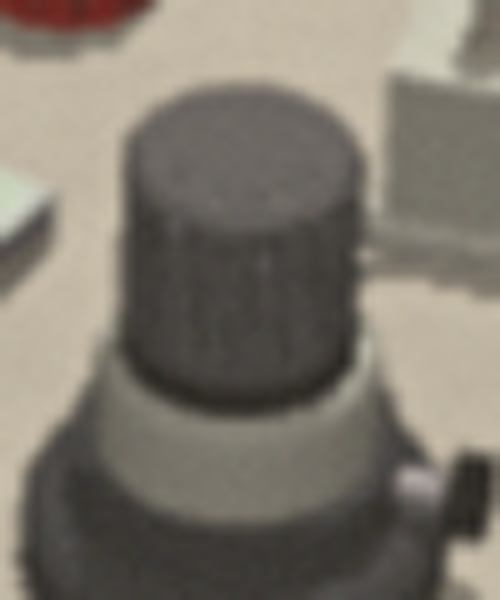

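```bash
python3 - <<'E'
from h import *
a=(290.35,226.4);b=(269.05,195.3)
print(tri(a,b)); print(onz("top",*a,.112),onz("side",*b,.112))
X=onz("top",*a,.112)
# holder circle centre (top view) extents: x 45..458,y 118..545 of t2 -> bottom ring at bench
for z in(0,.03): print("holder",z,onz("top",266+25.15-.5,200+33.15-.5,z))
for n in("top","side"): print(n,proj(n,[[X[0],X[1],z] for z in(.112,.067)]))
# stoppers top z .089; holes z .05
sa=onz("top",355.48,247.55,.085);sb=onz("top",407.79,252.45,.085);print("stop",sa,sb,np.linalg.norm(sa-sb))
# hole contours incl subpixel
h1=onz("top",370.3,251,.05);h2=onz("top",387.4,252.6,.05);print(h1,h2,np.linalg.norm(h1-h2))
# tray rim corners at z=.012
P=[(80,80),(545,85),(532,482),(65,470)]
C=[onz("top",155+(x+.5)/8-.5,230+(y+.5)/8-.5,.012) for x,y in P]
for c in C:print(c)
print(np.mean(C,0),[np.linalg.norm(C[i]-C[i-1]) for i in range(4)])
# look-alikes and bystanders
for n,p,z in(("yellow",(266,283),.045),("cup",(240,190),.056),("glass",(328,193),.018),("red",(386,197),.045)): print(n,onz("top",*p,z))
E
```

```text
(array([0.5106327 , 0.17722231, 0.10795673]), array([0.51366408, 0.17725096, 0.10839384]))
[0.51004961 0.17722965 0.112     ] [0.51309966 0.18195158 0.112     ]
holder 0 [0.51208204 0.17664437 0.        ]
holder 0.03 [0.50811413 0.1767085  0.03      ]
top [[290.35       226.4       ]
 [290.37412585 229.44483356]]
side [[270.81809072 194.08441972]
 [270.29943065 210.9617311 ]]
stop [0.4671495  0.04381328 0.085     ] [ 0.45489005 -0.06320867  0.085     ] 0.10772182893030882
[0.46271909 0.0083414  0.05      ] [ 0.45859236 -0.02774867  0.05      ] 0.03632524309586609
[0.50075635 0.4558234  0.012     ]
[0.49676001 0.32714098 0.012     ]
[0.38811265 0.33071316 0.012     ]
[0.39383313 0.45809513 0.012     ]
[0.44486554 0.39294317 0.012     ] [np.float64(0.10694734428518941), np.float64(0.1287444563183483), np.float64(0.10870606345112273), np.float64(0.1275103587072233)]
yellow [0.39966405 0.23115283 0.045     ]
cup [0.59968822 0.28413986 0.056     ]
glass [0.59696161 0.09176518 0.018     ]
red [ 0.57986514 -0.03157096  0.045     ]
```

```bash
cat >> h.py <<'E'
from scipy.spatial.transform import Rotation as R
def go(target,yawy=None):
    s=bot.state(); r=R.from_quat(s['ee_rot']).as_matrix(); y=np.arctan2(r[1,1],r[0,1])
    d=r.T@(np.array(target)-s['position'])*1000
    print("t",round(s['clock'],2),"pos",s['position'].round(4),"yaw_y",round(y,3),"j",s['joints'].round(2),"F",s['contact_force'].round(1),"M",s['moment'].round(2),"w",round(s['grip_width']*1000,1))
    print("tool shift mm",d.round(1),"turn",None if yawy is None else round(-(yawy-y),3),"tilt",r[:,2].round(4))
E
python3 -c "
from h import *
go([.511,.178,.20])"
```

```text
t 0.1 pos [ 0.2322 -0.5258  0.2307] yaw_y -1.155 j [-1.29  0.15  1.44  0.    1.55 -0.13] F [-0.1  0.3 -0.2] M [-0.01 -0.01  0.  ] w 85.6
tool shift mm [ 539.3 -531.2   31.4] turn None tilt [-3.0e-04  1.1e-03 -1.0e+00]
```

Emit:
{"op": "send_rows", "data": {
  "moves": [38,-38,0,0,85,38,-38,0,0,85,38,-38,0,0,85,38,-38,0,0,85,38,-38,0,0,85,38,-38,0,0,85,38,-38,0,0,85,38,-38,0,0,85,38,-38,0,0,85,38,-38,0,0,85,38,-38,0,0,85,38,-38,0,0,85,38,-38,0,0,85,38,-38,0,0,85]
}}

```text
clock: 1.85
position: [0.5093, 0.1966, 0.2299]
ee_rot: [0.979, 0.204, 0.0, -0.002]
contact_force: [0.8, -1.8, 0.0]
grip_width: 0.0852
```

```bash
python3 -c "
from h import *
go([.511,.178,.15])"
```

```text
t 1.85 pos [0.5093 0.1966 0.2299] yaw_y -1.161 j [0.22 0.09 1.51 0.   1.54 1.39] F [ 0.8 -1.8  0. ] M [-0.03 -0.01 -0.02] w 85.2
tool shift mm [-5.9 18.  79.8] turn None tilt [-7.0e-04  3.9e-03 -1.0e+00]
```

Emit:
{"op": "send_rows", "data": {
  "moves": [-3,9,30,0,85,-2,6,30,0,85,-1,3,18,0,85,0,0,0,0,85,0,0,0,0,85]
}}

```text
clock: 2.48
position: [0.511, 0.1819, 0.1484]
ee_rot: [0.978, 0.206, -0.001, -0.002]
contact_force: [-0.5, -0.2, 0.3]
grip_width: 0.0848
```

```bash
python3 -c "
from h import *
go([.511,.178,.15])
t=bot.grab_frame('top');s=bot.grab_frame('side')
cv2.imwrite('pics/t3.png',t[:,:,::-1])
crop(t,230,160,120,120,5,'pics/t3c.png');crop(s,210,110,130,140,4,'pics/s3c.png')
print(proj('side',[bot.state()['position']]),proj('top',[bot.state()['position']]))"
```

```text
t 2.48 pos [0.511  0.1819 0.1484] yaw_y -1.155 j [0.2  0.13 1.63 0.   1.38 1.35] F [-0.5 -0.2  0.3] M [ 0.   -0.   -0.06] w 84.8
tool shift mm [-1.6  3.5 -1.6] turn None tilt [-0.0032  0.0039 -1.    ]
[[270.44561409 181.00959937]] [[287.9435998  223.26147577]]
```

View pics/t3c.png

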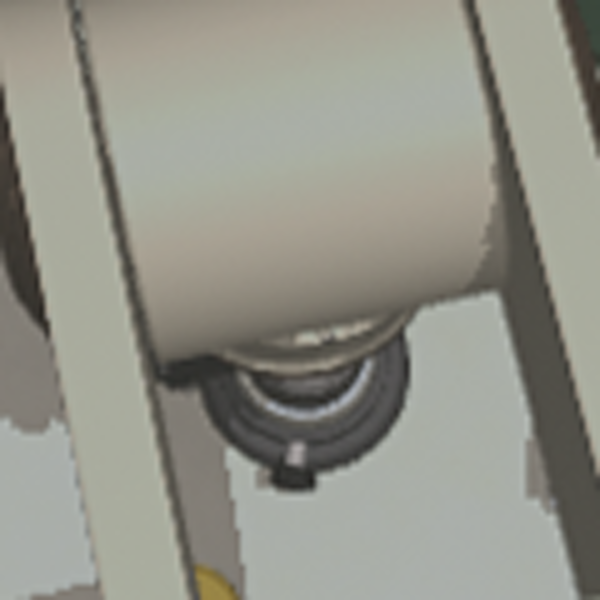

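View pics/s3c.png

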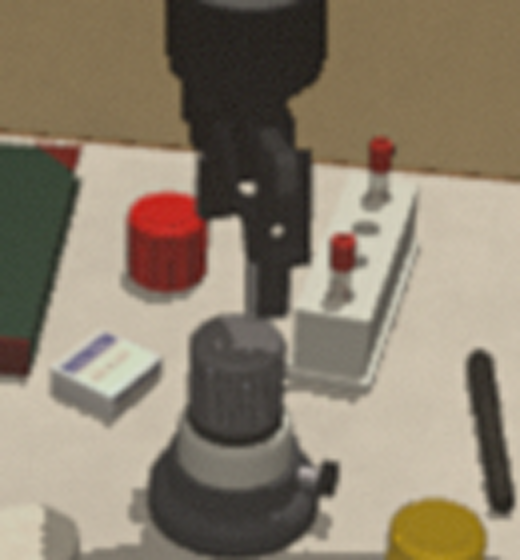

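```bash
python3 -c "
from h import *
p=bot.state()['position'];y=np.array([np.cos(-1.155),np.sin(-1.155),0])
for dz in(0,.013):
  q=proj('side',[p+y*.0425+[0,0,dz],p-y*.0425+[0,0,dz],p-y*.057+[0,0,dz]]); print(q,(q-[210,110])*4)
go([.511,.179,.12])"
```

```text
[[264.78248476 169.42350295]
 [276.45090007 193.29757872]
 [278.58342722 197.66160572]] [[219.12993903 237.69401178]
 [265.80360029 333.19031489]
 [274.3337089  350.64642289]]
[[264.89241638 164.23365963]
 [276.65805383 187.97536315]
 [278.80957766 192.31781574]] [[219.5696655  216.93463854]
 [266.63221531 311.90145258]
 [275.23831063 329.27126297]]
t 2.58 pos [0.5111 0.1819 0.1485] yaw_y -1.155 j [0.2  0.13 1.63 0.   1.38 1.35] F [-0.   0.9  0.5] M [-0.01 -0.02  0.  ] w 84.9
tool shift mm [-1.2  2.7 28.5] turn None tilt [-0.0028  0.004  -1.    ]
```

Emit:
{"op": "send_rows", "data": {
  "moves": [0,1,25,0,80,-1,1,25,0,75,0,1,20,0,68,0,0,4,0,62,0,0,0,0,60,0,0,0,0,58,0,0,0,0,58]
}}

```text
clock: 3.45
position: [0.5142, 0.1799, 0.0789]
ee_rot: [0.978, 0.207, 0.004, -0.002]
contact_force: [-0.4, -0.6, -1.0]
grip_width: 0.058
```

```bash
python3 -c "
from h import *
go([.512,.179,.074])
s=bot.grab_frame('side')
crop(s,210,110,130,140,4,'pics/s4c.png')"
```

```text
t 3.45 pos [0.5142 0.1799 0.0789] yaw_y -1.154 j [0.19 0.18 1.72 0.   1.23 1.35] F [-0.4 -0.6 -1. ] M [-0.01  0.    0.02] w 58.0
tool shift mm [-2.5 -0.   4.9] turn None tilt [ 0.0063  0.0059 -1.    ]
```

View pics/s4c.png

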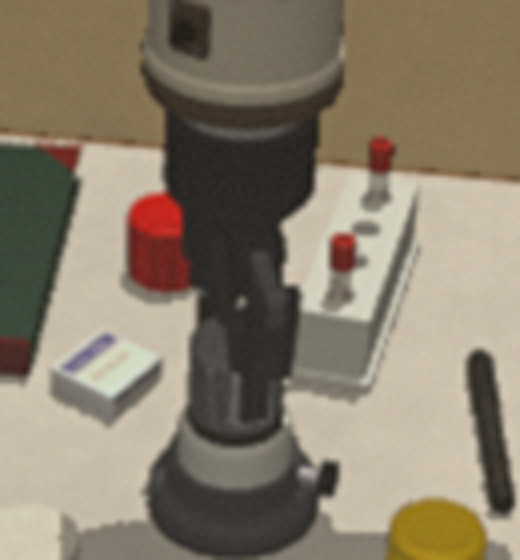

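Emit:
{"op": "send_rows", "data": {
  "moves": [-2,0,2,0,56,0,0,1,0,55,0,0,0,0,54,0,0,0,0,54]
}}

```text
clock: 4.0
position: [0.5124, 0.1791, 0.076]
ee_rot: [0.978, 0.207, 0.004, -0.002]
contact_force: [-1.1, 0.8, -0.2]
grip_width: 0.0543
```

```bash
python3 -c "
from h import *
go([.512,.179,.074])"
```

```text
t 4.0 pos [0.5124 0.1791 0.076 ] yaw_y -1.155 j [0.19 0.18 1.73 0.   1.23 1.34] F [-1.1  0.8 -0.2] M [-0.02  0.02  0.01] w 54.3
tool shift mm [-0.4 -0.   2. ] turn None tilt [ 0.0067  0.006  -1.    ]
```

Emit:
{"op": "send_rows", "data": {
  "moves": [0,0,0,0,53,0,0,0,0,52.5,0,0,0,0,52.5]
}}

```text
clock: 4.38
position: [0.5125, 0.1791, 0.0761]
ee_rot: [0.978, 0.207, 0.004, -0.002]
contact_force: [0.2, -0.9, 0.2]
grip_width: 0.0526
```

Emit:
{"op": "send_rows", "data": {
  "moves": [0,0,0,0,52,0,0,0,0,51.5,0,0,0,0,51.5]
}}

```text
clock: 4.75
position: [0.5125, 0.179, 0.0761]
ee_rot: [0.978, 0.207, 0.004, -0.002]
contact_force: [-0.7, -1.0, -0.4]
grip_width: 0.0517
```

Emit:
{"op": "send_rows", "data": {
  "moves": [0,0,0,0,60,0,0,0,-0.17,62,0,0,0,-0.17,62,0,0,0,-0.17,62,0,0,0,-0.17,62,0,0,0,-0.17,62,0,0,0,-0.17,62,0,0,0,-0.17,62,0,0,0,-0.17,62,0,0,0,-0.15,60,0,0,0,0,57,0,0,0,0,56,0,0,0,0,56]
}}

```text
clock: 6.38
position: [0.512, 0.1795, 0.0757]
ee_rot: [0.554, 0.833, 0.004, 0.001]
contact_force: [0.0, 0.4, 0.1]
grip_width: 0.0559
```

```bash
python3 -c "
from h import *
go([.5125,.179,.076],.416)"
```

```text
t 6.38 pos [0.512  0.1795 0.0757] yaw_y 0.398 j [ 0.19  0.18  1.73  0.01  1.23 -0.21] F [0.  0.4 0.1] M [ 0.04  0.08 -0.01] w 55.9
tool shift mm [-0.7  0.3 -0.3] turn -0.018 tilt [ 0.0057  0.0066 -1.    ]
```

Emit:
{"op": "send_rows", "data": {
  "moves": [0,0,0,0,55,0,0,0,0,54,0,0,0,0,54]
}}

```text
clock: 6.75
position: [0.512, 0.1795, 0.0757]
ee_rot: [0.554, 0.832, 0.004, 0.001]
contact_force: [-1.0, 0.3, -0.0]
grip_width: 0.0538
```

Emit:
{"op": "send_rows", "data": {
  "moves": [0,0,0,0,53.5,0,0,0,0,53,0,0,0,0,53]
}}

```text
clock: 7.12
position: [0.512, 0.1795, 0.0757]
ee_rot: [0.555, 0.832, 0.004, 0.001]
contact_force: [-0.3, 1.3, -0.3]
grip_width: 0.0529
```

Emit:
{"op": "send_rows", "data": {
  "moves": [0,0,0,0,52.5,0,0,0,0,52,0,0,0,0,52]
}}

```text
clock: 7.5
position: [0.512, 0.1795, 0.0757]
ee_rot: [0.555, 0.832, 0.004, 0.001]
contact_force: [0.2, -0.8, -0.4]
grip_width: 0.0519
```

```bash
python3 -c "
from h import *
go([.5125,.179,.076],.416)"
```

```text
t 7.5 pos [0.512  0.1795 0.0757] yaw_y 0.395 j [ 0.19  0.18  1.73  0.01  1.23 -0.21] F [ 0.2 -0.8 -0.4] M [-0.04 -0.01 -0.03] w 51.9
tool shift mm [-0.7  0.3 -0.3] turn -0.021 tilt [ 0.0058  0.0066 -1.    ]
```

Emit:
{"op": "send_rows", "data": {
  "moves": [0,0,0,0,51,0,0,0,0,50.5,0,0,0,0,50.5]
}}

```text
clock: 7.88
position: [0.5118, 0.1795, 0.0758]
ee_rot: [0.555, 0.832, 0.004, 0.0]
contact_force: [-1.1, -0.2, 1.4]
grip_width: 0.0504
```

Emit:
{"op": "send_rows", "data": {
  "moves": [0,0,0,0,50,0,0,0,0,49.5,0,0,0,0,49.5]
}}

```text
clock: 8.25
position: [0.5118, 0.1794, 0.0759]
ee_rot: [0.555, 0.832, 0.004, 0.001]
contact_force: [-1.4, 0.3, 2.0]
grip_width: 0.0495
```

```bash
python3 -c "
from h import *
go([.5125,.179,.076],.416)"
```

```text
t 8.25 pos [0.5118 0.1794 0.0759] yaw_y 0.395 j [ 0.19  0.18  1.73  0.01  1.23 -0.21] F [-1.4  0.3  2. ] M [-0.08  0.3   0.01] w 49.5
tool shift mm [-0.7  0.5 -0.1] turn -0.021 tilt [ 0.0055  0.0064 -1.    ]
```

Emit:
{"op": "send_rows", "data": {
  "moves": [0,0,0,0,48,0,0,0,0,46,0,0,0,0,44,0,0,0,0,44]
}}

```text
clock: 8.75
position: [0.5118, 0.1795, 0.0761]
ee_rot: [0.555, 0.832, 0.004, 0.001]
contact_force: [-1.9, -1.0, 4.2]
grip_width: 0.0491
```

```bash
python3 -c "
from h import *
go([.5125,.179,.071],.416)"
```

```text
t 8.75 pos [0.5118 0.1795 0.0761] yaw_y 0.395 j [ 0.19  0.18  1.73  0.01  1.23 -0.21] F [-1.9 -1.   4.2] M [-0.15  0.46  0.01] w 49.1
tool shift mm [-0.7  0.4  5.1] turn -0.021 tilt [ 0.0056  0.0064 -1.    ]
```

Emit:
{"op": "send_rows", "data": {
  "moves": [0,0,2,0,44,0,0,1.5,0,44,0,0,0,0,44]
}}

```text
clock: 9.12
position: [0.5119, 0.1795, 0.0731]
ee_rot: [0.555, 0.832, 0.004, 0.001]
contact_force: [-3.1, -1.8, 7.5]
grip_width: 0.0492
```

```bash
python3 -c "
from h import *
go([.5125,.179,.071],.416)"
```

```text
t 9.12 pos [0.5119 0.1795 0.0731] yaw_y 0.395 j [ 0.19  0.19  1.73  0.01  1.22 -0.21] F [-3.1 -1.8  7.5] M [-0.26  0.89  0.03] w 49.2
tool shift mm [-0.7  0.4  2.1] turn -0.021 tilt [ 0.0058  0.0063 -1.    ]
```

Emit:
{"op": "send_rows", "data": {
  "moves": [0,0,2,0,44,0,0,1.5,0,44,0,0,0,0,44]
}}

```text
clock: 9.5
position: [0.5119, 0.1794, 0.0707]
ee_rot: [0.554, 0.832, 0.004, 0.001]
contact_force: [-5.3, -1.5, 10.7]
grip_width: 0.049
```

```bash
python3 -c "
from h import *
go([.5125,.179,.071],.416)"
```

```text
t 9.5 pos [0.5119 0.1794 0.0707] yaw_y 0.395 j [ 0.19  0.19  1.73  0.01  1.22 -0.21] F [-5.3 -1.5 10.7] M [-0.37  1.07 -0.  ] w 49.0
tool shift mm [-0.6  0.4 -0.3] turn -0.021 tilt [ 0.0063  0.0063 -1.    ]
```

Emit:
{"op": "send_rows", "data": {
  "moves": [0,-0.5,1.5,0,44,0,0,0.5,0,44,0,0,0,0,44]
}}

```text
clock: 9.88
position: [0.5119, 0.1795, 0.0703]
ee_rot: [0.554, 0.832, 0.005, 0.001]
contact_force: [-6.7, -1.7, 11.8]
grip_width: 0.0492
```

```bash
python3 -c "
from h import *
go([.5125,.179,.071],.416)"
```

```text
t 9.88 pos [0.5119 0.1795 0.0703] yaw_y 0.395 j [ 0.19  0.19  1.73  0.01  1.21 -0.21] F [-6.7 -1.7 11.8] M [-0.37  1.23  0.01] w 49.2
tool shift mm [-0.7  0.4 -0.7] turn -0.021 tilt [ 0.0078  0.0067 -0.9999]
```

Emit:
{"op": "send_rows", "data": {
  "moves": [0,-0.5,0.8,-0.06,44,0,-0.3,0.5,-0.06,44,0,0,0.5,-0.06,44]
}}

```text
clock: 10.25
position: [0.5122, 0.1794, 0.0704]
ee_rot: [0.475, 0.88, 0.006, 0.003]
contact_force: [-6.1, -3.1, 12.0]
grip_width: 0.0489
```

```bash
python3 -c "
from h import *
go([.5119,.179,.0703],.416)"
```

```text
t 10.25 pos [0.5122 0.1794 0.0704] yaw_y 0.58 j [ 0.19  0.19  1.73  0.01  1.21 -0.39] F [-6.1 -3.1 12. ] M [-0.52  1.28 -0.19] w 48.9
tool shift mm [-0.2 -0.4  0.1] turn 0.164 tilt [ 0.0108  0.0073 -0.9999]
```

Emit:
{"op": "send_rows", "data": {
  "moves": [0.4,-0.7,0.6,-0.08,44,0.2,-0.3,0.6,-0.08,44,0,0,0.5,-0.08,44]
}}

```text
clock: 10.62
position: [0.5119, 0.1792, 0.0705]
ee_rot: [0.363, 0.932, 0.006, 0.005]
contact_force: [-4.5, -2.7, 11.6]
grip_width: 0.0491
```

```bash
python3 -c "
from h import *
go([.5119,.179,.0703],.416)"
```

```text
t 10.62 pos [0.5119 0.1792 0.0705] yaw_y 0.827 j [ 0.19  0.18  1.74  0.01  1.21 -0.64] F [-4.5 -2.7 11.6] M [-0.55  1.   -0.16] w 49.1
tool shift mm [-0.1 -0.2  0.2] turn 0.411 tilt [ 0.0135  0.0074 -0.9999]
```

Emit:
{"op": "send_rows", "data": {
  "moves": [0.4,-0.4,1,-0.08,44,0.2,-0.2,0.8,-0.08,44,0,0,0.8,-0.08,44]
}}

```text
clock: 11.0
position: [0.5121, 0.179, 0.0699]
ee_rot: [0.245, 0.969, 0.006, 0.007]
contact_force: [-7.0, -2.5, 13.2]
grip_width: 0.0489
```

```bash
python3 -c "
from h import *
go([.5119,.179,.0703],.416)"
```

```text
t 11.0 pos [0.5121 0.179  0.0699] yaw_y 1.075 j [ 0.19  0.18  1.74  0.    1.2  -0.89] F [-7.  -2.5 13.2] M [-0.45  1.46 -0.18] w 48.9
tool shift mm [ 0.2 -0.1 -0.4] turn 0.659 tilt [ 0.0163  0.0074 -0.9998]
```

Emit:
{"op": "send_rows", "data": {
  "moves": [0.6,-0.4,0.4,-0.06,44,0.2,-0.2,0.6,-0.06,44]
}}

```text
clock: 11.25
position: [0.5118, 0.1789, 0.0701]
ee_rot: [0.185, 0.983, 0.006, 0.008]
contact_force: [-5.2, -1.2, 12.8]
grip_width: 0.0492
```

```bash
python3 -c "
from h import *
go([.5119,.179,.0703],.416)"
```

```text
t 11.25 pos [0.5118 0.1789 0.0701] yaw_y 1.199 j [ 0.19  0.18  1.74  0.    1.2  -1.01] F [-5.2 -1.2 12.8] M [-0.3   1.03 -0.15] w 49.2
tool shift mm [-0.   0.1 -0.2] turn 0.783 tilt [ 0.0184  0.0078 -0.9998]
```

Emit:
{"op": "send_rows", "data": {
  "moves": [0.4,-0.2,0.6,-0.06,44,0.2,-0.1,0.6,-0.06,44]
}}

```text
clock: 11.5
position: [0.5118, 0.1788, 0.0702]
ee_rot: [0.124, 0.992, 0.005, 0.01]
contact_force: [-4.7, -1.2, 12.6]
grip_width: 0.0493
```

```bash
python3 -c "
from h import *
go([.5119,.179,.0703],.416)"
```

```text
t 11.5 pos [0.5118 0.1788 0.0702] yaw_y 1.323 j [ 0.19  0.18  1.74  0.    1.2  -1.13] F [-4.7 -1.2 12.6] M [-0.35  1.02 -0.16] w 49.3
tool shift mm [-0.   0.2 -0.1] turn 0.907 tilt [ 0.0204  0.0079 -0.9998]
```

Emit:
{"op": "send_rows", "data": {
  "moves": [0.4,-0.1,0.8,-0.06,44,0.2,0,0.7,-0.06,44]
}}

```text
clock: 11.75
position: [0.5118, 0.1788, 0.0699]
ee_rot: [0.062, 0.998, 0.005, 0.011]
contact_force: [-6.2, -2.8, 13.4]
grip_width: 0.0491
```

```bash
python3 -c "
from h import *
go([.5119,.179,.0703],.416)"
```

```text
t 11.75 pos [0.5118 0.1788 0.0699] yaw_y 1.447 j [ 0.19  0.18  1.74  0.    1.2  -1.26] F [-6.2 -2.8 13.4] M [-0.47  1.11 -0.15] w 49.1
tool shift mm [-0.1  0.3 -0.4] turn 1.031 tilt [ 0.0219  0.008  -0.9997]
```

Emit:
{"op": "send_rows", "data": {
  "moves": [0.5,0,0.5,-0.05,44,0.2,0,0.6,-0.05,44]
}}

```text
clock: 12.0
position: [0.5117, 0.1786, 0.0701]
ee_rot: [0.01, 1.0, 0.004, 0.012]
contact_force: [-4.6, -1.9, 12.4]
grip_width: 0.0491
```

```bash
python3 -c "
from h import *
go([.5119,.179,.0703],.416)"
```

```text
t 12.0 pos [0.5117 0.1786 0.0701] yaw_y 1.55 j [ 0.19  0.18  1.75  0.    1.19 -1.36] F [-4.6 -1.9 12.4] M [-0.49  1.07 -0.2 ] w 49.1
tool shift mm [-0.2  0.4 -0.2] turn 1.134 tilt [ 0.0237  0.0078 -0.9997]
```

Emit:
{"op": "send_rows", "data": {
  "moves": [0.4,0,0.6,-0.05,44,0.2,0,0.6,-0.05,44]
}}

```text
clock: 12.25
position: [0.5116, 0.1785, 0.07]
ee_rot: [-0.041, 0.999, 0.003, 0.013]
contact_force: [-6.6, -4.3, 13.2]
grip_width: 0.0492
```

```bash
python3 -c "
from h import *
go([.5119,.179,.0703],.416)"
```

```text
t 12.25 pos [0.5116 0.1785 0.07  ] yaw_y 1.653 j [ 0.19  0.18  1.75  0.    1.19 -1.46] F [-6.6 -4.3 13.2] M [-0.67  1.31 -0.25] w 49.2
tool shift mm [-0.4  0.5 -0.2] turn 1.237 tilt [ 0.0251  0.0077 -0.9997]
```

Emit:
{"op": "send_rows", "data": {
  "moves": [0.4,0,0.4,-0.04,44]
}}

```text
clock: 12.38
position: [0.5112, 0.1781, 0.0701]
ee_rot: [-0.062, 0.998, 0.003, 0.013]
contact_force: [-4.4, -5.6, 10.5]
grip_width: 0.0489
```

```bash
python3 -c "
from h import *
go([.5119,.179,.0703],.416)"
```

```text
t 12.38 pos [0.5112 0.1781 0.0701] yaw_y 1.694 j [ 0.19  0.17  1.75  0.    1.19 -1.5 ] F [-4.4 -5.6 10.5] M [-0.96  1.01 -0.58] w 48.9
tool shift mm [-0.8  0.8 -0.2] turn 1.278 tilt [ 0.0252  0.0072 -0.9997]
```

Emit:
{"op": "send_rows", "data": {
  "moves": [0,0,0,0.02,44,0,0,-3,0,44,0,0,-3,0,44,0,0,-1,0,44]
}}

```text
clock: 12.88
position: [0.5111, 0.1777, 0.0775]
ee_rot: [-0.052, 0.999, 0.003, 0.013]
contact_force: [-0.6, -1.4, -1.6]
grip_width: 0.0489
```

```bash
python3 -c "
from h import *
go([.5119,.179,.12],.416)"
```

```text
t 12.88 pos [0.5111 0.1777 0.0775] yaw_y 1.674 j [ 0.19  0.17  1.74  0.    1.21 -1.48] F [-0.6 -1.4 -1.6] M [-0.25  0.15 -0.05] w 48.9
tool shift mm [ -2.    1.4 -42.5] turn 1.258 tilt [ 0.0255  0.0067 -0.9997]
```

Emit:
{"op": "send_rows", "data": {
  "moves": [-0.1,0,-3,0,44,-0.1,0,-3,0,44]
}}

```text
clock: 13.12
position: [0.511, 0.1777, 0.0832]
ee_rot: [-0.052, 0.999, 0.003, 0.013]
contact_force: [0.3, 0.0, -0.4]
grip_width: 0.0489
```

```bash
python3 -c "
from h import *
go([.5119,.179,.12],.416)"
```

```text
t 13.12 pos [0.511  0.1777 0.0832] yaw_y 1.674 j [ 0.19  0.16  1.74  0.    1.22 -1.48] F [ 0.3  0.  -0.4] M [0.04 0.06 0.02] w 48.9
tool shift mm [ -2.    1.4 -36.8] turn 1.258 tilt [ 0.0249  0.0067 -0.9997]
```

Emit:
{"op": "send_rows", "data": {
  "moves": [-0.2,0,-8,0,44,-0.2,0,-10,0,44,-0.3,0,-12,0,44,-0.4,0,-15,0,44,0,0,-15,0,44,0,0,-15,0,44,0,0,0,0,44,0,0,0,0,44]
}}

```text
clock: 14.12
position: [0.5108, 0.1776, 0.1652]
ee_rot: [-0.052, 0.999, 0.003, 0.014]
contact_force: [0.7, -0.5, -1.0]
grip_width: 0.0488
```

```bash
python3 -c "
from h import *
go([.445,.393,.16],.416)
s=bot.grab_frame('side')
crop(s,190,90,150,140,4,'pics/s5c.png')
t=bot.grab_frame('top')
crop(t,230,160,120,120,5,'pics/t5c.png')"
```

```text
t 14.12 pos [0.5108 0.1776 0.1652] yaw_y 1.674 j [ 0.19  0.09  1.64  0.    1.38 -1.48] F [ 0.7 -0.5 -1. ] M [0.03 0.06 0.03] w 48.8
tool shift mm [ 43.4 221.1   5. ] turn 1.258 tilt [ 0.0278  0.0076 -0.9996]
```

View pics/s5c.png

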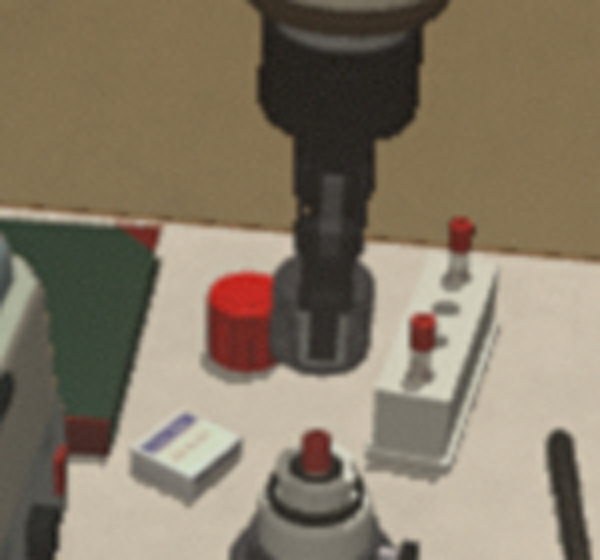

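Side view: the cap hangs in the fingers at (270,168), and the tube's red stopper shows in the canister at (269,201). Now to the tray.

Emit:
{"op": "send_rows", "data": {
  "moves": [5,20,0,0,44,9,40,0,0,44,9,40,0,0,44,9,40,0,0,44,5,35,0,0,44,3,20,0,0,44,1,10,0,0,44,0,0,0,0,44,0,0,0,0,44]
}}

```text
clock: 15.35
position: [0.4469, 0.3808, 0.1605]
ee_rot: [-0.05, 0.999, 0.001, 0.011]
contact_force: [-0.7, 0.3, 0.1]
grip_width: 0.0487
```

```bash
python3 -c "
from h import *
go([.445,.393,.03],.416)
s=bot.grab_frame('side')
b,g,r=[s[...,i].astype(int) for i in (2,1,0)]
m=np.zeros(s.shape[:2],np.uint8);m[180:220,250:290]=((r-g>50))[180:220,250:290]
n,l,st,c=cv2.connectedComponentsWithStats(m);print(st,c)
crop(s,190,90,200,150,4,'pics/s6c.png')
t=bot.grab_frame('top')
crop(t,260,190,60,60,10,'pics/t6c.png')"
```

```text
t 15.35 pos [0.4469 0.3808 0.1605] yaw_y 1.671 j [ 0.58  0.2   1.53 -0.01  1.4  -1.09] F [-0.7  0.3  0.1] M [0.03 0.03 0.06] w 48.7
tool shift mm [  3.6  12.1 130.4] turn 1.255 tilt [ 0.0222  0.0039 -0.9997]
[[     0      0    560    420 235122]
 [   250    180      8      3     20]
 [   266    197      7     11     58]] [[279.5049166  209.50436795]
 [252.95       180.85      ]
 [268.72413793 201.67241379]]
```

View pics/t6c.png

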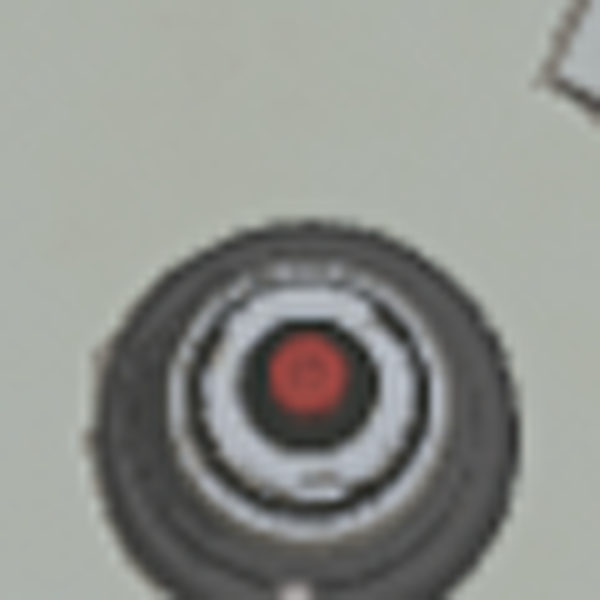

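Emit:
{"op": "send_rows", "data": {
  "moves": [2,6,20,0,44,2,6,30,0,44,0,0,30,0,44,0,0,20,0,44,0,0,10,0,44,0,0,5,0,44,0,0,0,0,44]
}}

```text
clock: 16.32
position: [0.4471, 0.3904, 0.0446]
ee_rot: [-0.048, 0.999, 0.002, 0.013]
contact_force: [-0.2, 0.1, -1.2]
grip_width: 0.0494
```

```bash
python3 -c "
from h import *
go([.445,.393,.014])"
```

```text
t 16.32 pos [0.4471 0.3904 0.0446] yaw_y 1.667 j [ 0.59  0.3   1.64 -0.01  1.17 -1.07] F [-0.2  0.1 -1.2] M [-0.03  0.03  0.  ] w 49.4
tool shift mm [ 2.6  2.7 30.6] turn None tilt [ 0.026   0.0057 -0.9996]
```

Emit:
{"op": "send_rows", "data": {
  "moves": [1,1,12,0,44,0,0,8,0,44,0,0,4,0,44,0,0,2,0,44]
}}

```text
clock: 16.82
position: [0.4471, 0.3919, 0.0181]
ee_rot: [-0.048, 0.999, 0.003, 0.014]
contact_force: [0.1, 0.5, -0.7]
grip_width: 0.0491
```

Emit:
{"op": "send_rows", "data": {
  "moves": [0,0,2,0,44,0,0,1.5,0,44]
}}

```text
clock: 17.08
position: [0.4473, 0.392, 0.0145]
ee_rot: [-0.048, 0.999, 0.003, 0.014]
contact_force: [0.2, 0.3, -0.5]
grip_width: 0.0491
```

Emit:
{"op": "send_rows", "data": {
  "moves": [0,0,1.5,0,44,0,0,1,0,44]
}}

```text
clock: 17.32
position: [0.4476, 0.3921, 0.0122]
ee_rot: [-0.048, 0.999, 0.003, 0.014]
contact_force: [0.6, -1.6, 6.4]
grip_width: 0.0487
```

Emit:
{"op": "send_rows", "data": {
  "moves": [0,0,1,0,44,0,0,0,0,44]
}}

```text
clock: 17.58
position: [0.4478, 0.3922, 0.0123]
ee_rot: [-0.048, 0.999, 0.003, 0.015]
contact_force: [-1.1, -1.2, 0.6]
grip_width: 0.0491
```

Emit:
{"op": "send_rows", "data": {
  "moves": [0,0,0,0,52,0,0,0,0,56,0,0,0,0,62,0,0,0,0,66,0,0,0,0,66,0,0,-10,0,68,0,0,-20,0,68,0,0,-30,0,68,0,0,-30,0,68,0,0,-30,0,68,0,0,-20,0,68]
}}

```text
clock: 18.95
position: [0.4431, 0.3907, 0.1587]
ee_rot: [-0.048, 0.999, 0.003, 0.014]
contact_force: [0.0, -0.0, -0.6]
grip_width: 0.0681
```

```bash
python3 -c "
from h import *
go([.5115,.1785,.14],-.114)
s=bot.grab_frame('side')
crop(s,220,220,130,140,4,'pics/s7c.png')"
```

```text
t 18.95 pos [0.4431 0.3907 0.1587] yaw_y 1.667 j [ 0.6   0.2   1.53 -0.01  1.39 -1.07] F [ 0.  -0.  -0.6] M [0.02 0.04 0.01] w 68.1
tool shift mm [ -47.2 -217.9   19.1] turn 1.781 tilt [ 0.0284  0.0071 -0.9996]
```

View pics/s7c.png

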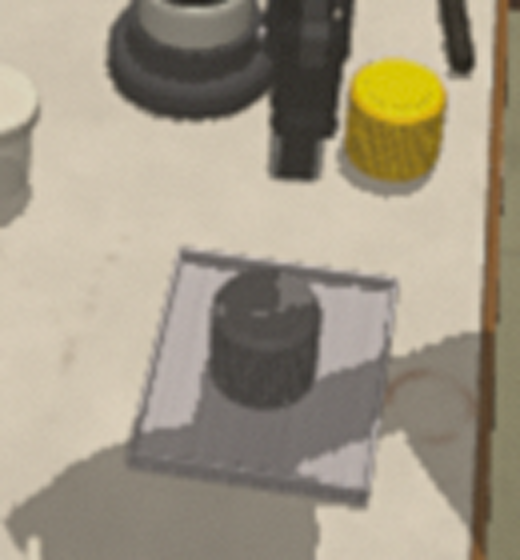

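The cap stands upright near the middle of the tray, at about (285,304) in the side image. Back to the canister for the tube.

Emit:
{"op": "send_rows", "data": {
  "moves": [-5,-20,0,0,50,-9,-40,0,0,45,-9,-40,0,0,45,-9,-40,0,0,45,-8,-35,0,0,45,-5,-22,0,0,45,-2,-10,0,0.1,45,0,0,0,0.17,45,0,0,0,0.17,45,0,0,0,0.17,45,0,0,0,0.17,45,0,0,0,0.17,45,0,0,0,0.17,45,0,0,0,0.17,45,0,0,0,0.17,45,0,0,0,0.17,45,0,0,0,0.1,45,0,0,0,0,45]
}}

```text
clock: 21.25
position: [0.5091, 0.1659, 0.1572]
ee_rot: [0.75, 0.661, 0.01, 0.006]
contact_force: [-0.4, -0.3, 0.1]
grip_width: 0.0451
```

```bash
python3 -c "
from h import *
go([.5115,.1785,.12],-.114)
s=bot.grab_frame('side')
crop(s,220,110,100,120,5,'pics/s8c.png')"
```

```text
t 21.25 pos [0.5091 0.1659 0.1572] yaw_y -0.127 j [ 0.17  0.09  1.66 -0.    1.37  0.3 ] F [-0.4 -0.3  0.1] M [ 0.07 -0.04  0.02] w 45.1
tool shift mm [12.6 -0.  37.3] turn -0.013 tilt [ 0.0233  0.0039 -0.9997]
```

View pics/s8c.png

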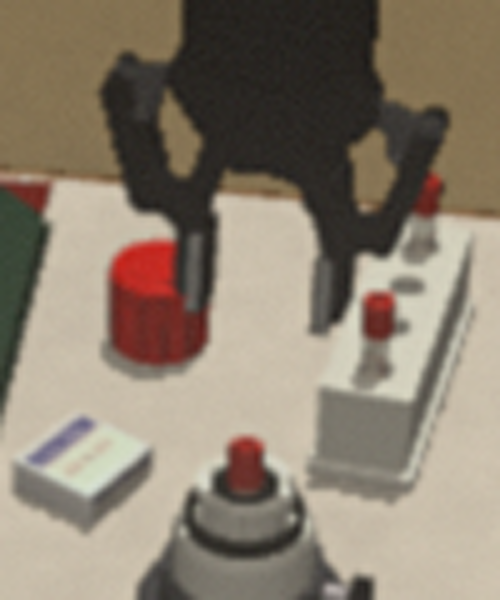

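Emit:
{"op": "send_rows", "data": {
  "moves": [6,0,15,0,42,5,0,20,0,40,2,0,15,0,40,0,0,5,0,40,0,0,0,0,40,0,0,0,0,40]
}}

```text
clock: 22.05
position: [0.5116, 0.1793, 0.0982]
ee_rot: [0.748, 0.664, 0.009, 0.006]
contact_force: [0.9, 0.4, -0.3]
grip_width: 0.04
```

```bash
python3 -c "
from h import *
go([.5115,.1785,.084],-.114)
s=bot.grab_frame('side')
crop(s,220,130,100,110,5,'pics/s9c.png')"
```

```text
t 22.05 pos [0.5116 0.1793 0.0982] yaw_y -0.119 j [ 0.2   0.15  1.71 -0.    1.25  0.31] F [ 0.9  0.4 -0.3] M [ 0.    0.   -0.01] w 40.0
tool shift mm [-0.9 -0.3 14.2] turn -0.005 tilt [ 0.0221  0.0035 -0.9997]
```

View pics/s9c.png

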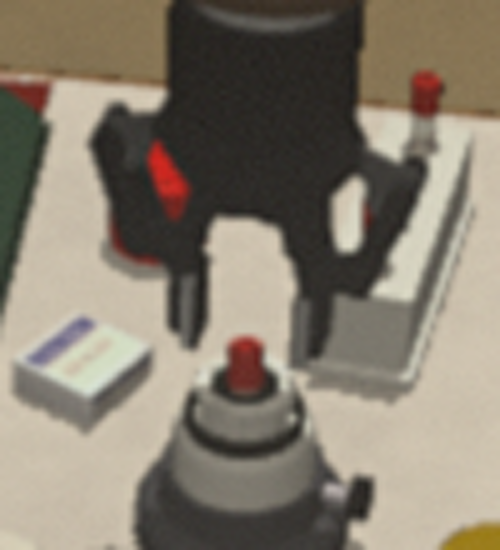

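Emit:
{"op": "send_rows", "data": {
  "moves": [-0.5,0,7,0,36,0,0,5,0,30,0,0,2,0,26,0,0,0,0,23,0,0,0,0,22,0,0,0,0,22]
}}

```text
clock: 22.85
position: [0.5123, 0.1788, 0.084]
ee_rot: [0.748, 0.664, 0.01, 0.006]
contact_force: [0.4, -0.4, -0.7]
grip_width: 0.0219
```

```bash
python3 -c "
from h import *
go([.5115,.1785,.084],-.114)
s=bot.grab_frame('side')
crop(s,220,130,100,110,5,'pics/s10c.png')"
```

```text
t 22.85 pos [0.5123 0.1788 0.084 ] yaw_y -0.119 j [ 0.19  0.16  1.73 -0.    1.22  0.31] F [ 0.4 -0.4 -0.7] M [-0.01 -0.03 -0.  ] w 21.9
tool shift mm [-0.4 -0.7  0. ] turn -0.005 tilt [ 0.0235  0.0038 -0.9997]
```

View pics/s10c.png

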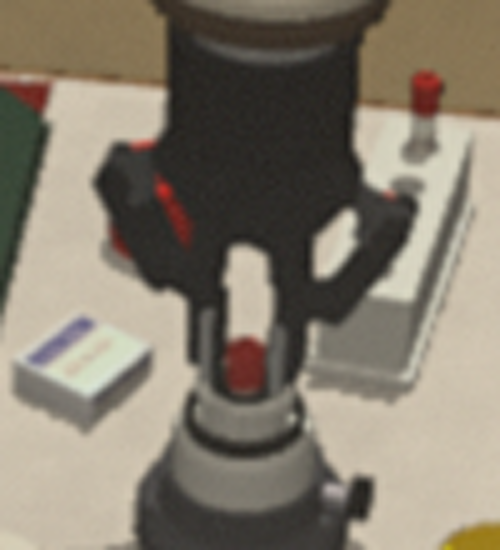

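Stopper lies between the pads, about (269,203). Gripping.

Emit:
{"op": "send_rows", "data": {
  "moves": [0,-0.5,0,0,20,0,0,0,0,17,0,0,0,0,14,0,0,0,0,13,0,0,0,0,13]
}}

```text
clock: 23.52
position: [0.5119, 0.1789, 0.0844]
ee_rot: [0.748, 0.664, 0.01, 0.006]
contact_force: [0.0, 0.9, -0.1]
grip_width: 0.0138
```

```bash
python3 -c "
from h import *
go([.5115,.1785,.175],-.114)"
```

```text
t 23.52 pos [0.5119 0.1789 0.0844] yaw_y -0.119 j [ 0.19  0.16  1.73 -0.    1.22  0.31] F [ 0.   0.9 -0.1] M [-0.04  0.08  0.06] w 13.8
tool shift mm [  0.2   1.8 -90.6] turn -0.005 tilt [ 0.0239  0.0039 -0.9997]
```

Emit:
{"op": "send_rows", "data": {
  "moves": [0,0,0,0,9,0,0,0,0,9,0,0,0,0,9]
}}

```text
clock: 23.9
position: [0.5118, 0.1789, 0.0844]
ee_rot: [0.748, 0.664, 0.01, 0.006]
contact_force: [-0.7, 1.2, 1.4]
grip_width: 0.0136
```

```bash
python3 -c "
from h import *
go([.5115,.1785,.175],-.114)
s=bot.grab_frame('side')
crop(s,220,130,100,110,5,'pics/s11c.png')"
```

```text
t 23.9 pos [0.5118 0.1789 0.0844] yaw_y -0.119 j [ 0.19  0.16  1.73 -0.    1.22  0.31] F [-0.7  1.2  1.4] M [ 0.03  0.13 -0.06] w 13.6
tool shift mm [  0.2   1.8 -90.6] turn -0.005 tilt [ 0.0239  0.0039 -0.9997]
```

View pics/s11c.png

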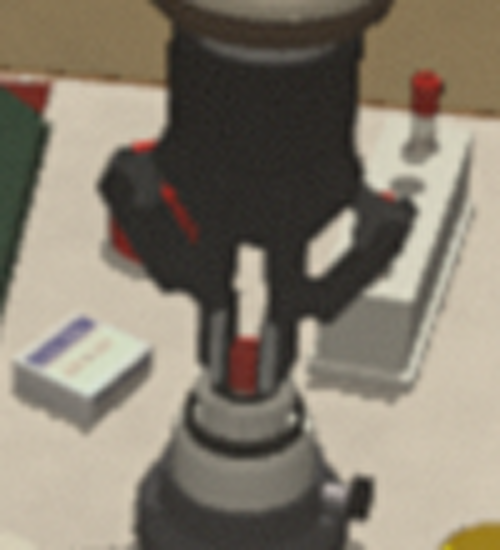

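Emit:
{"op": "send_rows", "data": {
  "moves": [0,0.1,-5,0,9,0,0.2,-10,0,9,0,0.3,-12,0,9,0,0.4,-15,0,9,0,0.5,-20,0,9,0,0.5,-20,0,9,0,0,-10,0,9,0,0,0,0,9,0,0,0,0,9]
}}

```text
clock: 25.08
position: [0.5118, 0.1783, 0.1839]
ee_rot: [0.748, 0.664, 0.011, 0.007]
contact_force: [-0.0, 0.5, 0.5]
grip_width: 0.0136
```

```bash
python3 -c "
from h import *
go([.4627,.0083,.178],-.114)
s=bot.grab_frame('side')
crop(s,200,80,150,140,4,'pics/s12c.png')"
```

```text
t 25.07 pos [0.5118 0.1783 0.1839] yaw_y -0.119 j [ 0.19  0.09  1.61 -0.    1.42  0.31] F [-0.   0.5  0.5] M [ 0.05  0.   -0.03] w 13.6
tool shift mm [-174.6  -28.7    3.8] turn -0.005 tilt [ 0.0264  0.0043 -0.9996]
```

View pics/s12c.png

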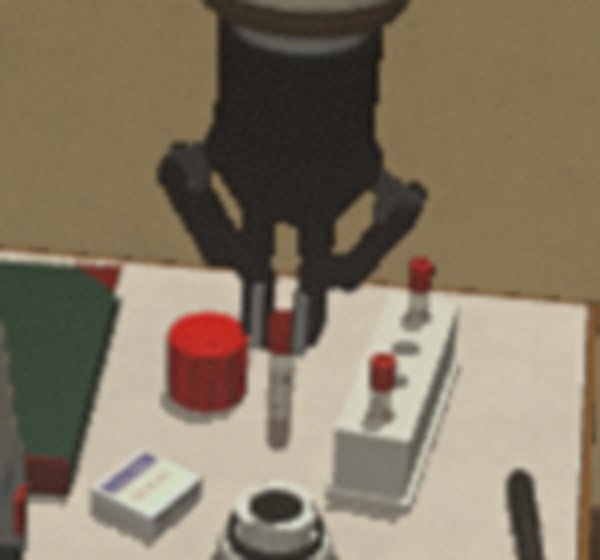

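```bash
python3 - <<'E'
from h import *
f=lambda x,y:(220+(x+.5)/5-.5,130+(y+.5)/5-.5)
print("h2 side",onz("side",*f(408,185),.05)," h1~",onz("side",*f(402,226),.05))
print("h2 top",onz("top",387.4,252.6,.05))
# stopper tops
print("near",onz("side",*f(378,198),.089),"far",onz("side",*f(426,77),.089))
print("tops top",onz("top",355.5,247.4,.089),onz("top",407.8,252.3,.089))
s=bot.grab_frame('side'); crop(s,265,135,60,80,8,'pics/r.png')
E
```

```text
h2 side [ 0.46134558 -0.02581112  0.05      ]  h1~ [0.46106906 0.0092166  0.05      ]
h2 top [ 0.45859236 -0.02774867  0.05      ]
near [0.47112871 0.0446317  0.089     ] far [ 0.45819399 -0.062999    0.089     ]
tops top [0.4670517  0.04425366 0.089     ] [ 0.45483605 -0.06236207  0.089     ]
```

View pics/r.png

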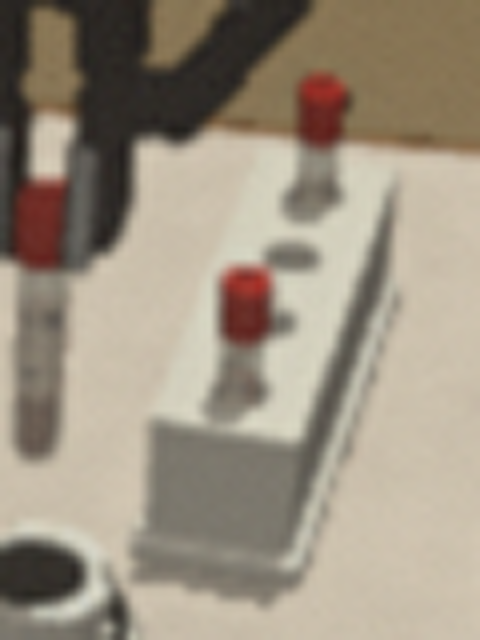

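```bash
python3 -c "
from h import *
print(onz('top',290.35,226.75,.1))
go([.460,-.0273,.18],-.114)"
```

```text
[0.51105581 0.17722267 0.1       ]
t 25.18 pos [0.5118 0.1782 0.1837] yaw_y -0.119 j [ 0.19  0.09  1.61 -0.    1.42  0.31] F [ 0.1  0.1 -0.5] M [-0.03 -0.    0.05] w 13.5
tool shift mm [-210.2  -27.1    1.5] turn -0.005 tilt [ 0.026   0.0042 -0.9997]
```

Emit:
{"op": "send_rows", "data": {
  "moves": [-12,-2,0,0,9,-25,-3,0,0,9,-35,-4,0,0,9,-35,-4,0,0,9,-35,-5,0,0,9,-30,-4,0,0,9,-20,-3,0,0,9,-10,-2,0,0,9,-5,0,0,0,9,0,0,0,0,9,0,0,0,0,9]
}}

```text
clock: 26.55
position: [0.4552, -0.0333, 0.1782]
ee_rot: [0.748, 0.664, 0.009, 0.006]
contact_force: [0.4, -0.5, -0.1]
grip_width: 0.0136
```

```bash
python3 -c "
from h import *
go([.460,-.0273,.14],-.114)"
```

```text
t 26.55 pos [ 0.4552 -0.0333  0.1782] yaw_y -0.119 j [-0.25 -0.09  1.79  0.01  1.42 -0.13] F [ 0.4 -0.5 -0.1] M [-0.01 -0.07  0.08] w 13.6
tool shift mm [ 6.3  3.3 38.3] turn -0.005 tilt [ 0.0209  0.0036 -0.9998]
```

Down to about 9 mm above the block, for a look.

Emit:
{"op": "send_rows", "data": {
  "moves": [3,2,10,0,9,2,1.5,15,0,9,1,0.5,15,0,9,0,0,8,0,9,0,0,0,0,9,0,0,0,0,9]
}}

```text
clock: 27.3
position: [0.461, -0.026, 0.1257]
ee_rot: [0.747, 0.665, 0.008, 0.005]
contact_force: [-0.2, 0.1, 0.2]
grip_width: 0.0136
```

```bash
python3 -c "
from h import *
go([.460,-.0273,.125],-.114)
s=bot.grab_frame('side')
crop(s,265,115,70,90,7,'pics/s13.png')
t=bot.grab_frame('top')
crop(t,320,190,120,100,5,'pics/t13.png')
print(proj('side',[[.460,-.0273,.05],[.460,-.0273,.06]]))"
```

```text
t 27.3 pos [ 0.461  -0.026   0.1257] yaw_y -0.117 j [-0.23 -0.04  1.85  0.01  1.31 -0.11] F [-0.2  0.1  0.2] M [-0.    0.04  0.02] w 13.6
tool shift mm [-1.4 -0.8  0.7] turn -0.003 tilt [ 0.0189  0.0042 -0.9998]
[[301.80536747 166.31249167]
 [302.05464362 162.88917617]]
```

View pics/s13.png

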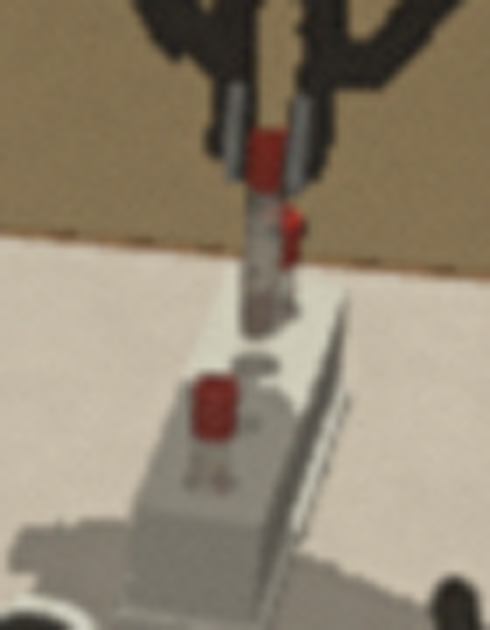

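View pics/t13.png

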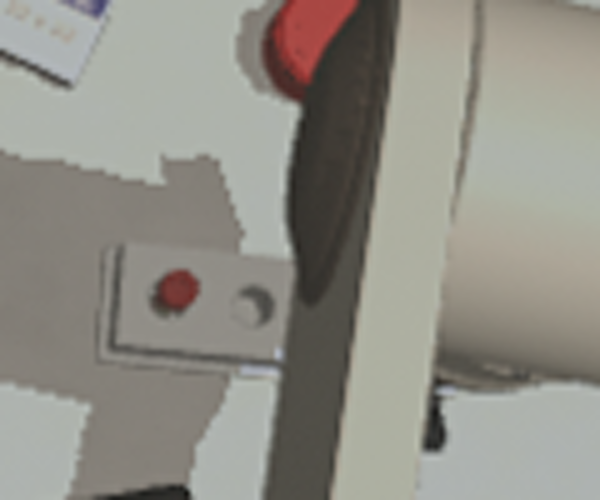

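```bash
python3 - <<'E'
from h import *
def pred(x,y,zb):
    c=proj('side',[[x,y,zb+.0063],[x,y,zb]]); 
    P=np.array(bot.get_calibration('side')['pose']); d=(np.array([x,y,zb])-P[:3,3])@P[:3,2]
    return c, c[0]+[0,.0063*535.5/d], d
print(pred(.5118,.1782,.1837-.0654), "obs u,v",265+36.5/8-.5,135+458/8-.5)
print(pred(.461,-.026,.1257-.0654), "obs",265+259.5/7-.5,115+338/7-.5)
print("hole",proj('side',[[.460,-.0273,.05],[.461,-.026,.05]]),"obs",265+257/7-.5,115+363/7-.5)
E
```

```text
(array([[270.06175026, 189.3981575 ],
       [269.98969295, 191.84740345]]), array([270.06175026, 192.45100851]), np.float64(1.1050817698617783)) obs u,v 269.0625 191.75
(array([[301.76018539, 160.86773937],
       [301.60320519, 163.04260444]]), array([301.76018539, 163.47325149]), np.float64(1.2948126329522676)) obs 301.57142857142856 162.78571428571428
hole [[301.80536747 166.31249167]
 [301.34847347 166.57038967]] obs 301.2142857142857 166.35714285714286
```

Emit:
{"op": "send_rows", "data": {
  "moves": [0,-0.6,5,0,9,0,-0.1,4,0,9,0,-0.1,4,0,9,0,-0.1,3,0,9,0,0,0,0,9]
}}

```text
clock: 28.02
position: [0.4605, -0.026, 0.1091]
ee_rot: [0.747, 0.665, 0.009, 0.005]
contact_force: [0.3, -0.2, -0.6]
grip_width: 0.0135
```

```bash
python3 -c "
from h import *
go([.4605,-.026,.0735],-.114)
s=bot.grab_frame('side')
crop(s,265,115,70,90,7,'pics/s14.png')"
```

```text
t 28.02 pos [ 0.4605 -0.026   0.1091] yaw_y -0.117 j [-0.23 -0.02  1.88  0.01  1.27 -0.12] F [ 0.3 -0.2 -0.6] M [-0.01  0.05  0.02] w 13.5
tool shift mm [-0.2 -0.7 35.6] turn -0.003 tilt [ 0.02    0.0039 -0.9998]
```

View pics/s14.png

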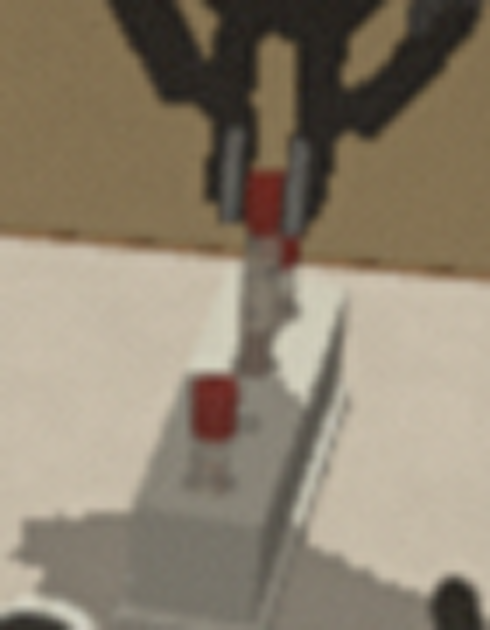

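The tube has entered the hole with no force felt. Lowering on.

Emit:
{"op": "send_rows", "data": {
  "moves": [0,-0.2,5,0,9,0,-0.1,6,0,9,0,-0.1,6,0,9]
}}

```text
clock: 28.45
position: [0.4608, -0.026, 0.0916]
ee_rot: [0.747, 0.665, 0.009, 0.006]
contact_force: [-0.4, 0.4, -0.4]
grip_width: 0.014
```

Emit:
{"op": "send_rows", "data": {
  "moves": [0,-0.1,5,0,9,0,-0.1,4,0,9,0,0,3,0,9]
}}

```text
clock: 28.82
position: [0.4606, -0.0259, 0.0783]
ee_rot: [0.747, 0.665, 0.009, 0.005]
contact_force: [0.4, -0.2, -0.1]
grip_width: 0.0138
```

```bash
python3 -c "
from h import *
go([.4605,-.026,.0735],-.114)"
```

```text
t 28.82 pos [ 0.4606 -0.0259  0.0783] yaw_y -0.117 j [-0.23  0.01  1.91  0.01  1.2  -0.12] F [ 0.4 -0.2 -0.1] M [ 0.03 -0.05  0.03] w 13.8
tool shift mm [-0.2 -0.2  4.8] turn -0.003 tilt [ 0.0203  0.0038 -0.9998]
```

Emit:
{"op": "send_rows", "data": {
  "moves": [0,0,2,0,9,0,0,1.5,0,9]
}}

```text
clock: 29.08
position: [0.4608, -0.0258, 0.0746]
ee_rot: [0.747, 0.665, 0.009, 0.005]
contact_force: [1.1, -0.7, -0.6]
grip_width: 0.0133
```

Emit:
{"op": "send_rows", "data": {
  "moves": [0,0,1,0,9,0,0,1,0,9]
}}

```text
clock: 29.32
position: [0.4613, -0.0259, 0.0732]
ee_rot: [0.747, 0.665, 0.009, 0.006]
contact_force: [-3.3, 0.3, 17.3]
grip_width: 0.0135
```

Emit:
{"op": "send_rows", "data": {
  "moves": [0,0,-0.6,0,9,0,0,0,0,15,0,0,0,0,20,0,0,0,0,26,0,0,0,0,32,0,0,0,0,34,0,0,-8,0,36,0,0,-15,0,40,0,0,-25,0,40,0,0,-30,0,40,0,0,-30,0,40,0,0,-30,0,40,0,0,0,0,40,0,0,0,0,40]
}}

```text
clock: 31.08
position: [0.4578, -0.0264, 0.2229]
ee_rot: [0.747, 0.665, 0.011, 0.008]
contact_force: [-0.3, -0.3, 0.4]
grip_width: 0.0395
```

```bash
python3 -c "
from h import *
go([.4605,-.026,.2],-.114)
s=bot.grab_frame('side')
cv2.imwrite('pics/sF.png',s[:,:,::-1])
crop(s,255,125,80,100,6,'pics/s15.png')
t=bot.grab_frame('top');crop(t,150,160,280,160,2.8,'pics/t15.png')"
```

```text
t 31.07 pos [ 0.4578 -0.0264  0.2229] yaw_y -0.117 j [-0.23 -0.11  1.72  0.01  1.51 -0.12] F [-0.3 -0.3  0.4] M [-0.  0.  0.] w 39.5
tool shift mm [ 0.6  2.  23. ] turn -0.003 tilt [ 0.0262  0.0024 -0.9997]
```

View pics/s15.png

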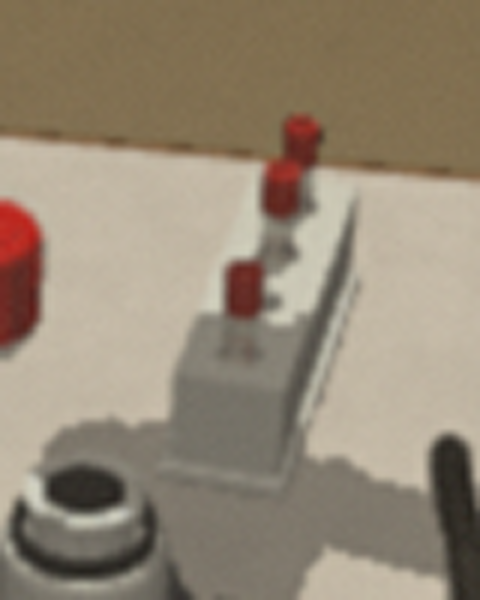

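View pics/sF.png

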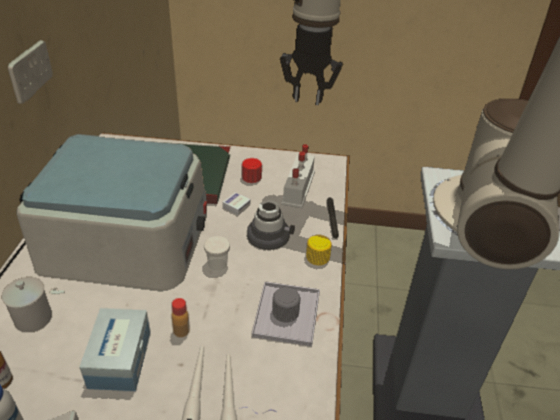

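The new stopper lies in line with and level with its neighbours, at (302,153) between (295,171) and (305,147). The cap is upright in the tray at (286,304), and the arm is clear. Handing in.

```bash
python3 -c "
from h import *
print(bot.hand_in())"
```

```text
the job is handed in; nothing more can be done
None
```

The job is done and handed in at about 31 s of the 72 s allowed. No verdict was reported.

**Cap:** I pressed it down about 5 mm, with 11–13 N. I turned it anticlockwise about 74° until the stop was felt, then lifted it off freely. It now stands upright near the middle of the steel tray.

**Tube:** I gripped it by its stopper and lowered it into the free hole nearer the far end tube. It reached the hole floor at the expected height. In the last side picture it stands upright and level with the other tubes. The carton, cup, bottle and look-alike caps are where they were, and the arm was clear of everything.

**Checks that were off:**
- **Stop torque:** it read 0.58 N m for one row when the stop was met, above the 0.3–0.4 N m expected. I backed off at once, and the forces stayed low.
- **Camera agreement:** the two views differed by 2–5 mm on the cap. I centred on the cap by touch, and averaged the corrected views for the hole.
- **Hand tilt:** the hand gained a tilt of about 1.5° during the turn. The placings do not seem to be affected.
- **Floor contact:** the tube pressed on the hole floor with about 17 N before I let it go.

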